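Trim an overweight kit and book a block out over the reader

TASK

The kit on the spring scale is overweight: take off aluminium valve blocks until the pan's pointer rests inside the green band, leaving the carton on the pan; keep one of these blocks in the gripper and put any other one you take off in the black tray. Carry the kept block over the orange-topped partition and hold it level and still about 15 mm above the middle of the code reader's glass, long side along the glass's long side; your program finishes while still holding it there. Never touch the reader or the partition, and do not shove or knock over the pump bottle or the pen cup.

Things in the scene. Friction and masses are not known exactly. Their poses are not given: they have to be found in the camera images.
- pan (a joint): Downward travel of the sprung scale pan in m: 0 = top stop (empty), 0.055 = bottom stop. The green band is 0.013 to 0.027, middle 0.020. Each block weighs 180 g and moves the pan 10 mm: taking one off raises the pan by 0.010. The pan starts too low, with three blocks and a carton of unknown weight; it comes right after one or two blocks are removed. It settles within about 1 s.
- scale: Grey base of the spring scale, fixed, 190 x 160 x 40 mm high, carrying the pan above it; origin on the bench under the pan's centre, same axes as the pan.
- pan_top (a point): Centre of the pan's flat upper face, which rises and sinks with the pan (115 mm above the bench at pan = 0, lower by the joint value). Pan 240 mm along its x, 210 mm along its y, no rim. On the pan's +y side an upright plate, 56 mm wide, 145 mm above the bench, 122 to 178 mm from the pan's centre, carries the green band (red below, yellow above); the pan's black pointer, level with its upper face, moves along it.
- block_a: Aluminium valve block, 60 x 34 x 36 mm high, with a blue round collar (22 mm across) standing 8 mm out of each end, so 76 mm long overall along its x; 34 mm wide along its y, grip it across this; 180 g. Origin at the centre of the underside, z up. Starts standing on the pan, long side within about 0.15 rad of the pan's x; which corner varies.
- block_b: Aluminium valve block, 60 x 34 x 36 mm high, with a blue round collar (22 mm across) standing 8 mm out of each end, so 76 mm long overall along its x; 34 mm wide along its y, grip it across this; 180 g. Origin at the centre of the underside, z up. Starts standing on the pan, long side within about 0.15 rad of the pan's x; which corner varies.
- block_c: Aluminium valve block, 60 x 34 x 36 mm high, with a blue round collar (22 mm across) standing 8 mm out of each end, so 76 mm long overall along its x; 34 mm wide along its y, grip it across this; 180 g. Origin at the centre of the underside, z up. Starts standing on the pan, long side within about 0.15 rad of the pan's x; which corner varies.
- carton: Cardboard carton 70 x 55 x 40 mm high on one corner of the pan, hidden weight 195 to 410 g; origin at the centre of its underside. It stays on the pan.
- tray: Black open tray for returned blocks, fixed, 190 mm along x, 140 mm along y, 35 mm high, wall 4 mm, floor about 4 mm thick; origin at the centre of its underside.
- reader: Dark grey code reader, fixed, 130 mm along x, 90 mm along y, 45 mm high, with a flat dark window in a blue frame on top; origin at the centre of its underside.
- glass (a point): Centre of the reader's window, on its upper face, 45 mm above the bench; window 88 mm along x, 48 mm along y; z up. A block is aligned when its x lies along this x, either way round.
- guard: Fixed clear partition with an orange top rail, between the tray and the reader, 440 mm long along x, 12 mm thick (feet 44 mm), 130 mm high; origin on the bench at its middle.
- bottle: Conical pump bottle, clear with a white pump, 84 mm across, 116 mm high; origin at the centre of its underside. Bystander.
- pencup: Grey cup with four pens, 72 mm across, 145 mm high with the pens; origin at the centre of its underside. Bystander.
Mind the look-alikes: they are no part of the job. Of the things shaped like the carton, the cardboard one is meant.

How it is judged:
On the way:
1. the pan rests with its pointer inside the green band (value of joint pan between 0.013 and 0.027 m and velocity of joint pan between -0.01 and 0.01 m/s and contact force between the fingers and scale below 0.1 N), for 0.3 s.
At the end, for the whole second after the job is handed in: Pan at 0.013 to 0.027, carton on it; a block in the fingers, underside 6-26 mm over the glass, within 12 mm of its middle, within 0.15 rad of its long side, tilt under 0.12 rad, still; reader untouched; other blocks on the pan or released at rest in the tray (value of joint pan between 0.013 and 0.027 m and x of carton in the frame of pan_top between -0.125 and 0.125 m and y of carton in the frame of pan_top between -0.11 and 0.11 m and z of carton in the frame of pan_top between -0.004 and 0.015 m and ((horizontal distance between block_a and glass below 0.012 m and z of block_a in the frame of glass between 0.006 and 0.026 m and angle between the x axis of block_a and the x axis of glass, either way round below 0.15 rad and angle between block_a's own z axis and vertical below 0.12 rad and linear speed of block_a below 0.02 m/s and contact force between the fingers and block_a above 0.5 N) or (horizontal distance between block_b and glass below 0.012 m and z of block_b in the frame of glass between 0.006 and 0.026 m and angle between the x axis of block_b and the x axis of glass, either way round below 0.15 rad and angle between block_b's own z axis and vertical below 0.12 rad and linear speed of block_b below 0.02 m/s and contact force between the fingers and block_b above 0.5 N) or (horizontal distance between block_c and glass below 0.012 m and z of block_c in the frame of glass between 0.006 and 0.026 m and angle between the x axis of block_c and the x axis of glass, either way round below 0.15 rad and angle between block_c's own z axis and vertical below 0.12 rad and linear speed of block_c below 0.02 m/s and contact force between the fingers and block_c above 0.5 N)) and ((x of block_a in the frame of pan_top between -0.125 and 0.125 m and y of block_a in the frame of pan_top between -0.11 and 0.11 m and z of block_a in the frame of pan_top between -0.004 and 0.015 m) or (x of block_a in the frame of tray between -0.09 and 0.09 m and y of block_a in the frame of tray between -0.065 and 0.065 m and z of block_a in the frame of tray between -0.002 and 0.035 m and linear speed of block_a below 0.03 m/s and contact force between the fingers and block_a below 0.1 N) or (horizontal distance between block_a and glass below 0.012 m and z of block_a in the frame of glass between 0.006 and 0.026 m and angle between the x axis of block_a and the x axis of glass, either way round below 0.15 rad and angle between block_a's own z axis and vertical below 0.12 rad and linear speed of block_a below 0.02 m/s and contact force between the fingers and block_a above 0.5 N)) and ((x of block_b in the frame of pan_top between -0.125 and 0.125 m and y of block_b in the frame of pan_top between -0.11 and 0.11 m and z of block_b in the frame of pan_top between -0.004 and 0.015 m) or (x of block_b in the frame of tray between -0.09 and 0.09 m and y of block_b in the frame of tray between -0.065 and 0.065 m and z of block_b in the frame of tray between -0.002 and 0.035 m and linear speed of block_b below 0.03 m/s and contact force between the fingers and block_b below 0.1 N) or (horizontal distance between block_b and glass below 0.012 m and z of block_b in the frame of glass between 0.006 and 0.026 m and angle between the x axis of block_b and the x axis of glass, either way round below 0.15 rad and angle between block_b's own z axis and vertical below 0.12 rad and linear speed of block_b below 0.02 m/s and contact force between the fingers and block_b above 0.5 N)) and ((x of block_c in the frame of pan_top between -0.125 and 0.125 m and y of block_c in the frame of pan_top between -0.11 and 0.11 m and z of block_c in the frame of pan_top between -0.004 and 0.015 m) or (x of block_c in the frame of tray between -0.09 and 0.09 m and y of block_c in the frame of tray between -0.065 and 0.065 m and z of block_c in the frame of tray between -0.002 and 0.035 m and linear speed of block_c below 0.03 m/s and contact force between the fingers and block_c below 0.1 N) or (horizontal distance between block_c and glass below 0.012 m and z of block_c in the frame of glass between 0.006 and 0.026 m and angle between the x axis of block_c and the x axis of glass, either way round below 0.15 rad and angle between block_c's own z axis and vertical below 0.12 rad and linear speed of block_c below 0.02 m/s and contact force between the fingers and block_c above 0.5 N)) and contact force between reader and anything else below 0.1 N and contact force between the arm and scale below 0.1 N); the arm keeps its last pose, push and grip.
It fails at once if the reader is touched (contact force between reader and anything else above 0.5 N).
It fails at once if the partition is touched (contact force between guard and anything else above 1 N).
It fails at once if a bystander is shoved by more than 30 mm or tipped (distance of any of bottle, pencup from where it was at the start of the episode above 0.03 m or angle between any of bottle, pencup's own z axis and vertical above 0.3 rad).
It also fails if it takes over 64 s, if anything falls off the work surface, if the arm or the gripper's body presses on something with over 40 N, if the wrist force passes 120 N, or if a joint passes its speed limit or range.

ROBOT

A 6-joint arm with a two-finger parallel gripper is mounted at the origin on the work surface. World frame = base frame: x ahead of the robot, y to its left, z up, the work surface at z = 0. Lengths are in m, angles in rad, forces in N, time in s.
With the tool pointing down it reaches from about 0.375 to 0.975 m from the base axis. Payload 3.8 kg.
Tool frame: the origin (TCP) lies at the very end of the fingers, on their centre line; the grasp point (between the pads) lies bot.grasp_offset behind it (bot.grasp_offset is the distance from the TCP to the grasp point, in m); y points along the fingers, x is the direction in which the jaws open and shut, and the axes are right-handed (so a half turn about y gives the same grasp; the last joint's range is limited). The gripper opens to 85 mm and grips with 20 to 120 N. Pads are 22 mm wide; open, the fingers measure 114 mm over their backs; the gripper's body (76 mm by 85 mm) begins 54 mm behind the grasp point. The pads swing forward as they close: fully open they stand 13 mm farther back than shut.
Start: joints at [-1.212, 0.264, 1.604, -0, 1.274, -0.037], TCP at [0.26, -0.623, 0.231] pointing down, gripper open.
Joint ranges: [-2.63, 2.63], [-0.94, 2.18], [0.31, 2.57], [-1.31, 4.45], [0, 2.66], [-2.55, 2.55]. Speed limits (rad/s): [2.57, 2.57, 3.14, 3.14, 3.14, 3.14].

INTERFACE

Orientations are given as a rotation vector (axis times angle).
In Python, from workcell import sensors, read_camera, job, bot gives the robot as it stands.
- The arm moves only by the tool arm_command, never from a script. Its argument "deltas" is a list of rows, each a list of 4 numbers: the shift along the tool's x, y, z in m, then the turn about the tool's y in rad. A call has 1 to 20 rows; each row shifts and turns the commanded pose from where the row before left it, along the tool's axes as they then stand; what a row does not reach is not made up. A row lasts 1/8 s, in which the tool goes at most 62.5 mm and 10.7 degrees, less where a joint would pass 70% of its speed; a pose out of reach is approached as far as the arm can. A call is refused whole if a number of a shift passes 0.0625 or a number of a turn 0.188, either way. A call with a gripper value outside its range is refused whole. "fingers" is the finger opening in m, from 0 to 0.0854, set as the call begins (left out, the last holds). The fingers move at their own pace and stop on an object; "newtons" is the grip in N (left out, the last holds). Time passes only in rows, so rows that do not move let the fingers close. It gives the time, the measured TCP pose, the force and the opening at its end, in the units of the state.
- sensors.read_state(): the state, without advancing time (a new reading comes with each control period).
- read_camera(name): name is "side" or "top" or "wrist"; returns a dict with "color" (420x560x3 uint8, red, green, blue), "vfov" (degrees; the focal length in pixels is half the picture's height over the tangent of half this angle, whatever the lens; pixels are square), "cx", "cy" (the principal point, pixels), "R" (3x3) and "t" (3): a world point X has camera coordinates R X + t; the wrist camera has in their place "T_tool_cam" (4x4, takes a point from camera to tool coordinates, whose origin is the TCP and whose axes are the tool frame's). Camera axes: x right, y down, z forward; pixel columns grow to the right and rows downward; lengths in m; the calibration is good to about 2 mm. A picture is of the moment at which its call begins: read the wrist's pose just before it. There is no depth.
- job.finish_job(): hands the job in, once; it reports no verdict.
The state is a dict: "time": time; "q": joint angles; "joint_vel": joint speeds; "joint_torque": joint torques, N m; "tool_pos": TCP position; "tcp_rot": TCP orientation; "wrist_force": force on the tool from outside, world axes, zero at the start; "torque": the same for the moment, N m; "width": opening from 0.0 (shut) to 1.0 (fully open).
Only numpy, scipy, OpenCV 4.12 (cv2) and the standard library are available. Lean on these libraries where they do the work, as an engineer would, in place of code of your own. Each camera call takes 0.05 s, during which the arm holds its last target.

## Working session

There is one attempt and no reset: what is moved stays moved. The work goes in short steps, Python scripts to look and compute and a tool call to move; the robot and the scene stay as the last step left them, time stands still between calls to the robot, and variables do not carry over. Pictures are saved under pics/ and viewed, and the job is handed in when it is done.

Besides the shell and the picture viewer there is one more tool, called after ">>>" in YAML: its name, and indented under it one key for each argument. arm_command: Moves the arm, as the interface text tells. Its arguments: {"type":"object","properties":{"deltas":{"type":"array"},"fingers":{"type":"number"},"newtons":{"type":"number"}},"required":["deltas"]}

```bash
ls; mkdir -p pics
python3 - <<'E'
from workcell import sensors, read_camera, job, bot
import cv2
s=sensors.read_state();print(s);print(bot.grasp_offset)
for n in("side","top","wrist"):
    c=read_camera(n);cv2.imwrite(f"pics/{n}0.png",c["color"][:,:,::-1])
    print(n,{k:v for k,v in c.items() if k!="color"})
E
```

```text
pics
{'time': 0.0, 'q': array([-1.21187826e+00,  2.64751636e-01,  1.60538450e+00, -5.53014043e-06,
        1.27368034e+00, -3.69061688e-02]), 'joint_vel': array([-1.79245769e-03,  8.57992825e-05, -8.28286424e-04, -3.96471600e-04,
        5.26609896e-04, -1.93412685e-03]), 'joint_torque': array([ 2.53276939e-04, -5.15117097e+01, -3.67309678e+01, -2.48438819e-04,
        1.28135699e-02, -1.78984465e-05]), 'tool_pos': array([ 0.25999528, -0.6221279 ,  0.22995737]), 'tcp_rot': array([-1.36952404,  0.91419138, -0.91121532]), 'wrist_force': array([ 0.40676968, -0.21699976,  0.53597316]), 'torque': array([ 0.01683295, -0.00253749, -0.01624437]), 'width': 0.9964667799739634}
0.0187
side {'vfov': 44.673534045544656, 'cx': 281.1619767844122, 'cy': 220.257673017651, 'R': array([[-0.99500003, -0.09882794, -0.0144216 ],
       [-0.06365847,  0.73881493, -0.670895  ],
       [ 0.07695806, -0.66662248, -0.74141211]]), 't': array([0.52531115, 0.07248134, 1.42606139])}
top {'vfov': 51.906370526774566, 'cx': 275.4654222738494, 'cy': 206.98112074698136, 'R': array([[-0.0162442 , -0.99972648, -0.01682521],
       [-0.99544386,  0.01775127, -0.09368247],
       [ 0.09395551,  0.01522676, -0.99545995]]), 't': array([0.05125597, 0.50557196, 0.99973655])}
wrist {'vfov': 61.430731678076675, 'cx': 280.3834284246569, 'cy': 206.55636333546633, 'T_tool_cam': array([[ 9.99999863e-01, -5.23062496e-04,  1.77024148e-05,
        -8.54938325e-04],
       [-1.63745415e-04, -2.80566864e-01,  9.59834469e-01,
        -1.42846588e-01],
       [-4.97086702e-04, -9.59834340e-01, -2.80566912e-01,
         7.13804899e-02],
       [ 0.00000000e+00,  0.00000000e+00,  0.00000000e+00,
         1.00000000e+00]])}
```

View pics/side0.png

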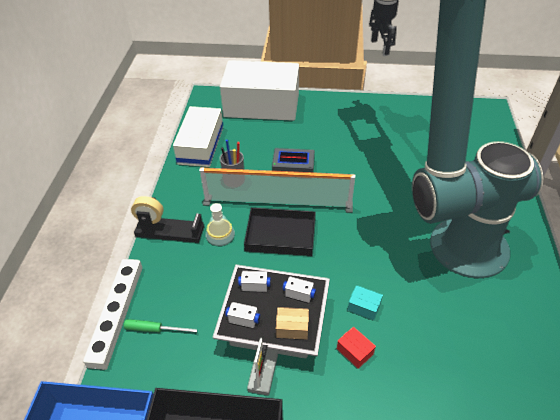

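View pics/top0.png

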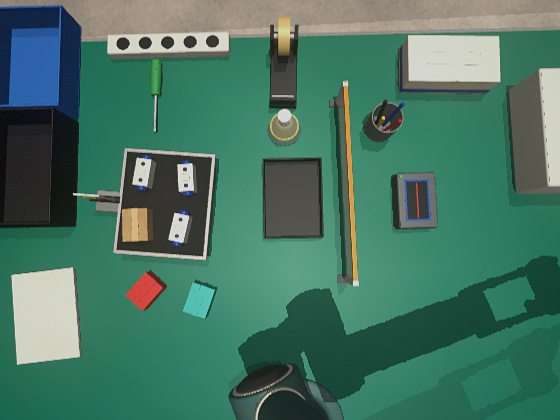

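View pics/wrist0.png

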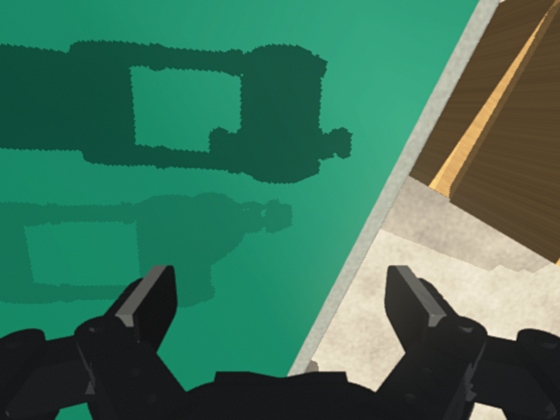

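Run:
```python
import cv2,numpy as np
t=cv2.imread("pics/top0.png");s=cv2.imread("pics/side0.png")
a=cv2.resize(t[140:270,65:225],None,fx=5,fy=4.6,interpolation=2)[:598,:800]
a=cv2.resize(t[145:265,70:225],None,fx=5,fy=5,interpolation=2);cv2.imwrite("pics/t1.png",a)
a=cv2.resize(s[260:395,205:345],None,fx=4.4,fy=4.4,interpolation=2);cv2.imwrite("pics/s1.png",a)
a=cv2.resize(t[80:290,260:450],None,fx=2.8,fy=2.8,interpolation=2);cv2.imwrite("pics/t2.png",a)
```

```text
(no output)
```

View pics/t1.png

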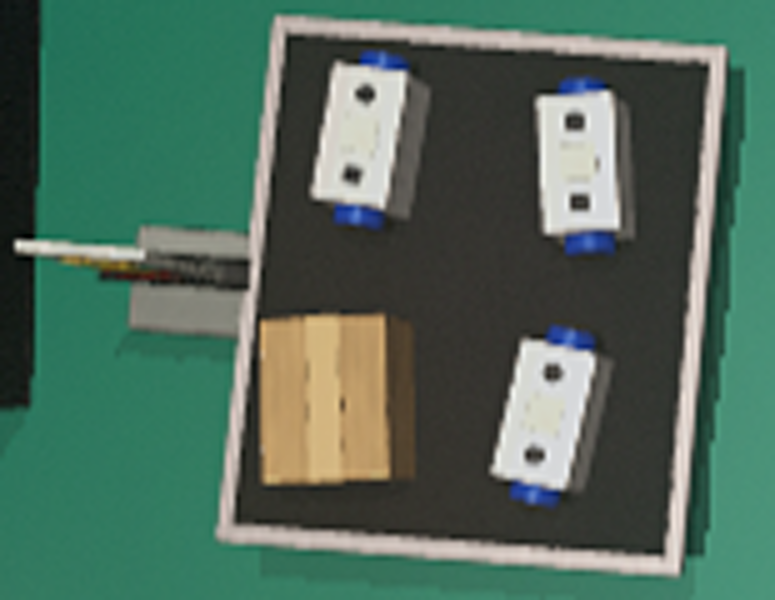

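View pics/s1.png

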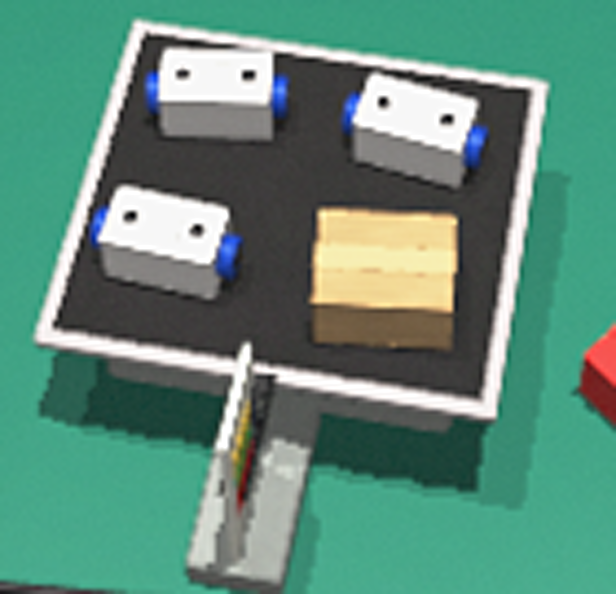

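View pics/t2.png

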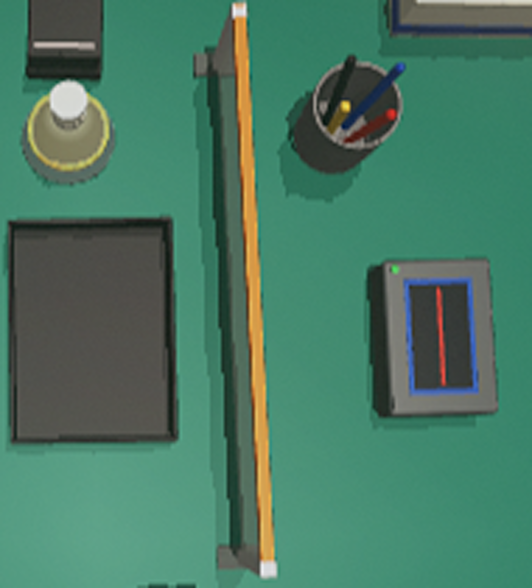

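```bash
cat > h.py <<'E'
import numpy as np,cv2,json
from workcell import sensors, read_camera, job, bot
from scipy.spatial.transform import Rotation as Ro
def ray(c,uv):
    f=210/np.tan(np.radians(c["vfov"])/2)
    d=np.array([(uv[0]-c["cx"])/f,(uv[1]-c["cy"])/f,1.])
    if "R" in c: R=c["R"];return -R.T@c["t"],R.T@d
    T=c["T_tool_cam"];Rw=Ro.from_rotvec(c["rot"]).as_matrix()
    return c["pos"]+Rw@T[:3,3],Rw@T[:3,:3]@d
def plane(c,uv,z):
    o,d=ray(c,uv);return o+d*(z-o[2])/d[2]
def tri(c1,u1,c2,u2):
    o1,d1=ray(c1,u1);o2,d2=ray(c2,u2)
    s,_,_,_=np.linalg.lstsq(np.c_[d1,-d2],o2-o1,rcond=None)
    a=o1+d1*s[0];b=o2+d2*s[1];return (a+b)/2,np.linalg.norm(a-b)
def wrist():
    s=sensors.read_state();c=read_camera("wrist");c["pos"]=s["tool_pos"];c["rot"]=s["tcp_rot"];return c
def proj(c,X):
    f=210/np.tan(np.radians(c["vfov"])/2)
    p=c["R"]@np.asarray(X)+c["t"];return p[:2]/p[2]*f+[c["cx"],c["cy"]]
E
cat > m.py <<'E'
from h import *
T=read_camera("top");S=read_camera("side")
tc=np.array([[278,17],[727,48],[680,574],[218,540]])/5+[70,145]
sc=np.array([[38,345],[135,22],[548,85],[495,415]])/4.4+[205,260]
P=[]
for a,b in zip(tc,sc):
    p,e=tri(T,a,S,b);P.append(p);print("corner",p.round(4),round(e,4))
P=np.array(P);print("ctr",P.mean(0),"sides",[np.linalg.norm(P[i]-P[i-1]).round(4) for i in range(4)])
# two-view tests: blocks
def blobs(c,lo,hi,roi,amin,s=None):
    x0,y0,x1,y1=roi;im=c["color"][y0:y1,x0:x1];hsv=cv2.cvtColor(im,cv2.COLOR_RGB2HSV)
    m=cv2.inRange(hsv,lo,hi);m=cv2.morphologyEx(m,cv2.MORPH_CLOSE,np.ones((3,3)))
    n,l,st,ct=cv2.connectedComponentsWithStats(m)
    out=[]
    for i in range(1,n):
        if st[i,4]>=amin:
            q=np.argwhere(l==i)[:,::-1].astype(np.float32)
            r=cv2.minAreaRect(q);out.append((np.array(r[0])+[x0,y0],cv2.boxPoints(r)+[x0,y0],st[i,4]))
    return out
bt=blobs(T,(0,0,185),(180,40,255),(128,155,205,252),80)
print("tops",[(b[0].round(1),b[2]) for b in bt])
for b in bt:
    for z in (.115,):
        q=np.array([plane(T,u,z) for u in b[1]]);e=q[1]-q[0];g=q[2]-q[1]
        if np.linalg.norm(g)>np.linalg.norm(e): e,g=g,e
        c=q.mean(0);print(" block",c.round(4),np.linalg.norm(e).round(4),np.linalg.norm(g).round(4),"yaw",np.arctan(e[1]/e[0]).round(3))
bb=blobs(T,(100,120,60),(130,255,255),(128,150,205,252),4);print("blue",[(b[0].round(1),b[2]) for b in bb])
bb=blobs(T,(100,120,60),(130,255,255),(395,165,445,232),4)
for b in bb:
    q=np.array([plane(T,u,.045) for u in b[1]]);print("glass frame",b[0],q.mean(0).round(4),[np.linalg.norm(q[i]-q[i-1]).round(3) for i in range(4)],(q[1]-q[0]).round(3))
G=np.array([[405,278],[470,278],[478,392],[413,395]])/2.8+[260,80]
q=np.array([plane(T,u,.045) for u in G]);print("glass hand",q.mean(0).round(4),q.round(4))
tr=np.array([[10,222],[171,217],[178,440],[11,441]])/2.8+[260,80]
q=np.array([plane(T,u,.035) for u in tr]);print("tray",q.mean(0).round(4),q.round(3).tolist())
gd=np.array([[239,5],[268,570]])/2.8+[260,80]
print("guard",[plane(T,u,.13).round(3) for u in gd])
print("bottle",plane(T,np.array([70,132])/2.8+[260,80],.02).round(3),"pump",plane(T,np.array([70,100])/2.8+[260,80],.116).round(3),"cup",plane(T,np.array([357,105])/2.8+[260,80],.09).round(3))
ct=np.array([[262,318],[388,315],[390,482],[263,485]])/5+[70,145]
q=np.array([plane(T,u,.115) for u in ct]);print("carton",q.mean(0).round(4),q.round(3).tolist())
E
python3 m.py
```

```text
corner [0.6438 0.3858 0.07  ] 0.0006
corner [0.6251 0.1774 0.0741] 0.0011
corner [0.386  0.1995 0.0725] 0.0006
corner [0.405  0.4068 0.0758] 0.0015
ctr [0.51496541 0.29237975 0.07309865] sides [np.float64(0.2398), np.float64(0.2093), np.float64(0.2401), np.float64(0.2082)]
tops [(array([141.5, 171.4]), np.int32(370)), (array([185.1, 176.8]), np.int32(374)), (array([178.4, 227.4]), np.int32(394))]
 block [0.5813 0.3333 0.115 ] 0.0602 0.0325 yaw -0.15
 block [0.5675 0.2375 0.115 ] 0.0599 0.0327 yaw 0.054
 block [0.4573 0.2517 0.115 ] 0.0603 0.0328 yaw -0.222
blue [(array([146.5, 156.5]), np.int32(29)), (array([185.4, 161.5]), np.int32(23)), (array([141.4, 187.9]), np.int32(37)), (array([187.5, 193. ]), np.int32(43)), (array([183.6, 212. ]), np.int32(35)), (array([176.5, 243.6]), np.int32(34))]
glass frame [417.07930756 199.84827805] [ 0.5154 -0.2858  0.045 ] [np.float64(0.096), np.float64(0.056), np.float64(0.096), np.float64(0.056)] [ 0.002 -0.056  0.   ]
glass hand [ 0.5152 -0.2872  0.045 ] [[ 0.5638 -0.2593  0.045 ]
 [ 0.5627 -0.313   0.045 ]
 [ 0.4679 -0.3149  0.045 ]
 [ 0.4664 -0.2616  0.045 ]]
tray [0.527  0.0009 0.035 ] [[0.62, 0.069, 0.035], [0.621, -0.067, 0.035], [0.433, -0.068, 0.035], [0.434, 0.071, 0.035]]
guard [array([ 0.768, -0.116,  0.13 ]), array([ 0.333, -0.124,  0.13 ])]
bottle [0.701 0.016 0.02 ] pump [0.699 0.017 0.116] cup [ 0.698 -0.214  0.09 ]
carton [0.4642 0.3457 0.115 ] [[0.5, 0.374, 0.115], [0.501, 0.319, 0.115], [0.428, 0.317, 0.115], [0.428, 0.372, 0.115]]
```

```bash
cat >> h.py <<'E'
def plan(target,yaw_line=None,s=None):
    """deltas in tool axes to reach target TCP, tool x along line yaw (mod pi) """
    s=s or sensors.read_state();R=Ro.from_rotvec(s["tcp_rot"]).as_matrix()
    d=R.T@(np.array(target)-s["tool_pos"])
    a=np.arctan2(R[1,0],R[0,0])
    out=None
    if yaw_line is not None:
        dw=(yaw_line-a+np.pi/2)%np.pi-np.pi/2   # world turn about +z
        out=-dw   # tool y points down
    print("pos",s["tool_pos"].round(4),"xdir yaw",a.round(3),"ydir",R[:,1].round(3),"F",s["wrist_force"].round(1),"w",round(s["width"]*85.4,1),"t",round(s["time"],2))
    print("tool delta",d.round(4),"turn about tool y",out)
E
python3 -c "
from h import *
plan([.5675,.2375,.26],.054+np.pi/2)
plan([.457,.252,.26],-.222+np.pi/2)
R=Ro.from_rotvec(sensors.read_state()['tcp_rot']).as_matrix();print(R.round(3))"
```

```text
pos [ 0.2601 -0.6225  0.2306] xdir yaw -1.175 ydir [-0.     0.001 -1.   ] F [ 0.6 -0.4  0.6] w 85.3 t 0.25
tool delta [-0.675  -0.0286  0.6152] turn about tool y 0.34182510977861824
pos [ 0.2601 -0.6225  0.2306] xdir yaw -1.175 ydir [-0.     0.001 -1.   ] F [ 0.6 -0.4  0.6] w 85.3 t 0.25
tool delta [-0.731  -0.0285  0.5188] turn about tool y 0.617825109778618
[[ 0.386 -0.     0.923]
 [-0.923  0.001  0.386]
 [-0.001 -1.     0.   ]]
```

>>> arm_command:
  deltas:
    - [-0.0375,-0.0016,0.0342,0]
    - [-0.0375,-0.0016,0.0342,0]
    - [-0.0375,-0.0016,0.0342,0]
    - [-0.0375,-0.0016,0.0342,0]
    - [-0.0375,-0.0016,0.0342,0]
    - [-0.0375,-0.0016,0.0342,0]
    - [-0.0375,-0.0016,0.0342,0]
    - [-0.0375,-0.0016,0.0342,0]
    - [-0.0375,-0.0016,0.0342,0]
    - [-0.0375,-0.0016,0.0342,0]
    - [-0.0375,-0.0016,0.0342,0]
    - [-0.0375,-0.0016,0.0342,0]
    - [-0.0375,-0.0016,0.0342,0]
    - [-0.0375,-0.0016,0.0342,0]
    - [-0.0375,-0.0016,0.0342,0]
    - [-0.0375,-0.0016,0.0342,0]
    - [-0.0375,-0.0016,0.0342,0.171]
    - [-0.0375,-0.0016,0.0342,0.171]
    - [0,0,0,0]
    - [0,0,0,0]
  fingers: 0.065

```text
time: 2.75
tool_pos: [0.5754, 0.2334, 0.2595]
tcp_rot: [-1.237, 1.169, -1.168]
wrist_force: [-0.1, -0.7, -0.2]
width: 0.763
```

Run:
```python
from h import *
plan([.5675,.2375,.26],.054+np.pi/2)
c=wrist();cv2.imwrite("pics/w1.png",c["color"][:,:,::-1])
import pickle;pickle.dump(c,open("w1.pkl","wb"));print(sensors.read_state()["q"])
```

```text
pos [0.5754 0.2334 0.2595] xdir yaw -1.515 ydir [-0.001 -0.001 -1.   ] F [-0.1 -0.7 -0.2] w 65.1 t 2.75
tool delta [-0.0045 -0.0004 -0.0077] turn about tool y 0.0016133791140360287
[ 3.44682373e-01  1.46659837e-01  1.69132636e+00 -4.63867335e-04
  1.30472381e+00  1.86111193e+00]
```

View pics/w1.png

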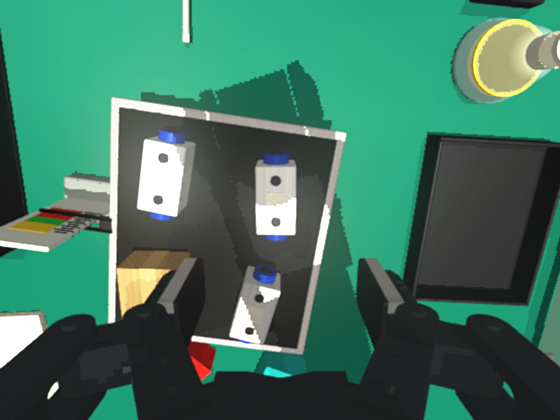

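Run:
```python
from h import *
import pickle;c=pickle.load(open("w1.pkl","rb"))
im=c["color"][90:360,100:360,::-1];cv2.imwrite("pics/w1c.png",cv2.resize(im,None,fx=2.2,fy=2.2,interpolation=2))
q=np.array([plane(c,u,.109) for u in ((275.5,180.5),(275.5,219.5))]);print("B holes",q.round(4),q.mean(0).round(4),np.arctan((q[0]-q[1])[1]/(q[0]-q[1])[0]))
for u in ((163,159),(157,196)): print("A",plane(c,u,.109).round(4))
for u in ((259,298),(249,331)): print("C",plane(c,u,.109).round(4))
T=read_camera("top")
```

```text
B holes [[0.5832 0.2386 0.109 ]
 [0.5485 0.2369 0.109 ]] [0.5659 0.2378 0.109 ] 0.05122385805189787
A [0.5963 0.333  0.109 ]
A [0.5641 0.3394 0.109 ]
C [0.4704 0.2483 0.109 ]
C [0.434  0.2566 0.109 ]
```

View pics/w1c.png

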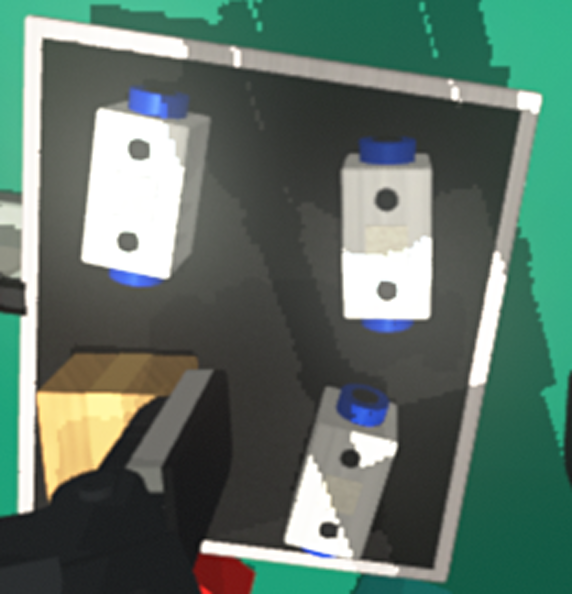

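>>> arm_command:
  deltas:
    - [-0.005,0.035,-0.0085,0]
    - [0,0.045,0,0]
    - [0,0.045,0,0]
    - [0,0.035,0,0]
    - [0,0.0235,0,0]
    - [0,0,0,0]
    - [0,0,0,0]

```text
time: 3.72
tool_pos: [0.5678, 0.2378, 0.078]
tcp_rot: [-1.232, 1.169, -1.17]
wrist_force: [-0.6, 0.3, -0.4]
width: 0.757
```

>>> arm_command:
  deltas:
    - [0,0,0,0]
    - [0,0,0,0]
    - [0,0,0,0]
    - [0,0,0,0]
    - [0,0,0,0]
    - [0,0,0,0]
  fingers: 0.0
  newtons: 50

```text
time: 4.47
tool_pos: [0.5673, 0.2384, 0.0766]
tcp_rot: [-1.234, 1.169, -1.169]
wrist_force: [1.7, -0.1, 0.3]
width: 0.385
```

Run:
```python
from h import *
plan([.5665,.2378,.076],.051+np.pi/2)
c=wrist();cv2.imwrite("pics/w2.png",c["color"][:,:,::-1])
c=read_camera("side");cv2.imwrite("pics/s2.png",cv2.resize(c["color"][240:400,195:355,::-1],None,fx=3.6,fy=3.6,interpolation=2))
```

```text
pos [0.5673 0.2384 0.0766] xdir yaw -1.517 ydir [ 0.  0. -1.] F [ 1.7 -0.1  0.3] w 32.9 t 4.47
tool delta [ 0.0006  0.0006 -0.0008] turn about tool y 0.002881203594996329
```

View pics/w2.png

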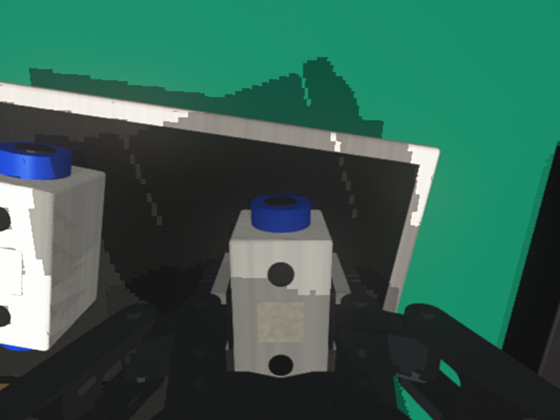

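View pics/s2.png

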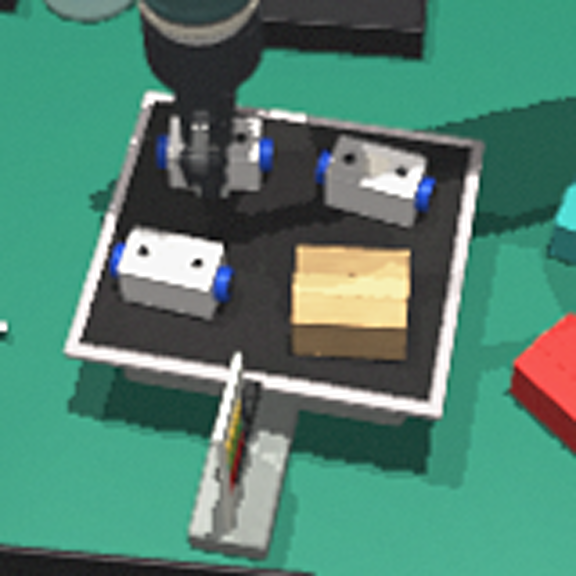

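>>> arm_command:
  deltas:
    - [0,-0.02,0,0]
    - [0,-0.035,0,0]
    - [0,-0.035,0,0]
    - [0.047,0,-0.01,0]
    - [0.047,0,-0.01,0]
    - [0.047,0,-0.01,0]
    - [0.047,0,-0.01,0]
    - [0.0465,0,-0.01,0]
    - [0,0.03,0,0]
    - [0,0.035,0,0]
    - [0,0.035,0,0]
    - [0,0.025,0,0]
    - [0,0.02,0,0]
    - [0,0,0,0]
    - [0,0,0,0]

```text
time: 6.45
tool_pos: [0.5305, 0.0014, 0.0228]
tcp_rot: [-1.233, 1.169, -1.17]
wrist_force: [0.3, 0.1, -0.8]
width: 0.395
```

Run:
```python
from h import *
plan([.527,.001,.009],.051+np.pi/2)
c=read_camera("side");cv2.imwrite("pics/s3.png",cv2.resize(c["color"][180:380,195:355,::-1],None,fx=2.9,fy=2.9,interpolation=2))
```

```text
pos [0.5305 0.0014 0.0228] xdir yaw -1.517 ydir [ 0.001 -0.    -1.   ] F [ 0.3  0.1 -0.8] w 33.7 t 6.45
tool delta [ 0.0003  0.0138 -0.0036] turn about tool y 0.0028523649511829063
```

View pics/s3.png

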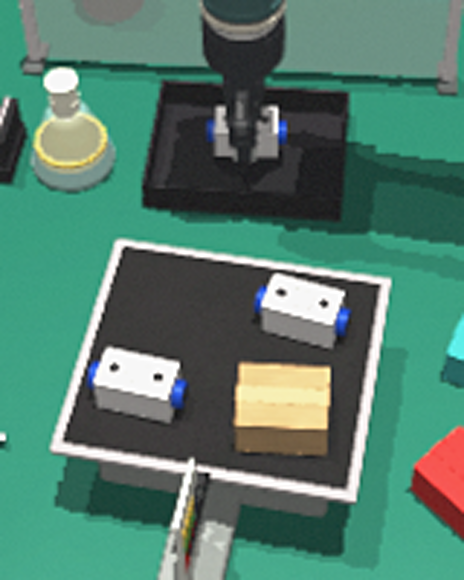

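>>> arm_command:
  deltas:
    - [0,0.007,0,0]
    - [0,0.006,0,0]
    - [0,0.002,0,0]
    - [0,0,0,0]

```text
time: 7.0
tool_pos: [0.5295, 0.0014, 0.0062]
tcp_rot: [-1.235, 1.17, -1.169]
wrist_force: [-1.0, -0.2, -2.7]
width: 0.388
```

>>> arm_command:
  deltas:
    - [0,0,0,0]
    - [0,0,0,0]
    - [0,0,0,0]
    - [0,0,0,0]
  fingers: 0.065

```text
time: 7.5
tool_pos: [0.53, 0.0014, 0.0068]
tcp_rot: [-1.234, 1.169, -1.17]
wrist_force: [1.2, 0.3, -0.0]
width: 0.76
```

Run:
```python
from h import *
plan([.4545,.252,.245],-.222+np.pi/2)
c=read_camera("top");cv2.imwrite("pics/t3.png",cv2.resize(c["color"][130:290,70:330,::-1],None,fx=3,fy=3,interpolation=2))
c=read_camera("side");cv2.imwrite("pics/s4.png",cv2.resize(c["color"][180:380,195:355,::-1],None,fx=2.9,fy=2.9,interpolation=2))
```

```text
pos [0.53   0.0014 0.0068] xdir yaw -1.517 ydir [ 0. -0. -1.] F [ 1.2  0.3 -0. ] w 64.9 t 7.5
tool delta [-0.2543 -0.2383 -0.0618] turn about tool y 0.27581897409891987
```

View pics/t3.png

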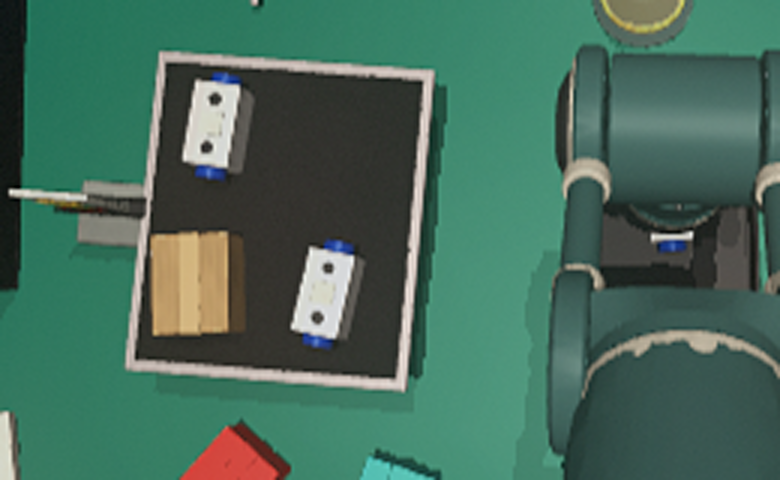

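View pics/s4.png

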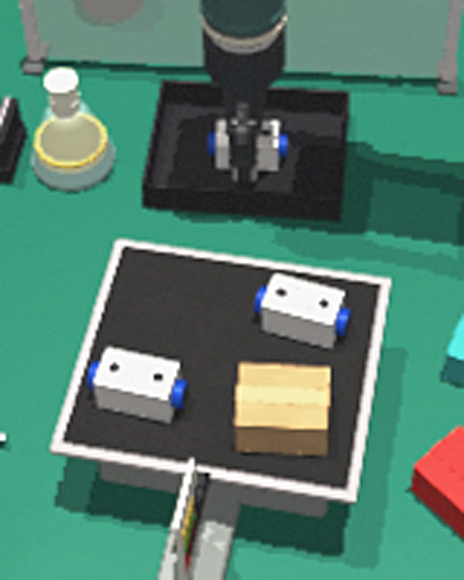

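>>> arm_command:
  deltas:
    - [0,-0.03,0,0]
    - [0,-0.05,0,0]
    - [0,-0.058,0,0]
    - [0,-0.055,0,0]
    - [-0.0509,-0.046,-0.0124,0]
    - [-0.0509,0,-0.0124,0]
    - [-0.0509,0,-0.0124,0]
    - [-0.0509,0,-0.0124,0]
    - [-0.0509,0,-0.0124,0]
    - [0,0,0,0.138]
    - [0,0,0,0.138]
    - [0,0,0,0]
    - [0,0,0,0]
    - [0,0,0,0]

```text
time: 9.35
tool_pos: [0.4559, 0.2468, 0.2408]
tcp_rot: [-1.096, 1.37, -1.37]
wrist_force: [-0.3, 0.9, -0.1]
width: 0.761
```

Run:
```python
from h import *
plan([.4545,.252,.245],-.222+np.pi/2);print(sensors.read_state()["q"].round(3))
c=wrist();cv2.imwrite("pics/w3.png",c["color"][:,:,::-1])
import pickle;pickle.dump(c,open("w3.pkl","wb"))
c=read_camera("top");cv2.imwrite("pics/t4.png",cv2.resize(c["color"][130:290,70:330,::-1],None,fx=3,fy=3,interpolation=2))
```

```text
pos [0.4559 0.2468 0.2408] xdir yaw -1.792 ydir [-0. -0. -1.] F [-0.3  0.9 -0.1] w 65.0 t 9.35
tool delta [-0.0048 -0.0042 -0.0025] turn about tool y 0.0005532575744826573
[ 0.448 -0.04   1.923 -0.     1.259  2.24 ]
```

View pics/w3.png

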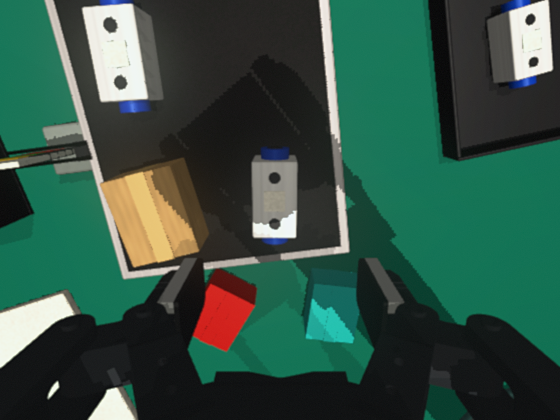

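View pics/t4.png

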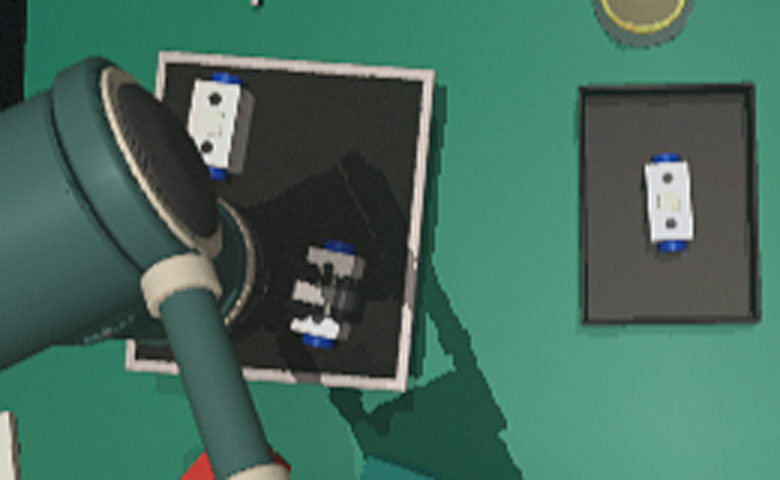

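Run:
```python
from h import *
import pickle;c=pickle.load(open("w3.pkl","rb"))
q=np.array([plane(c,u,.119) for u in ((274.5,178),(274.5,224))]);print(q.round(4),q.mean(0).round(4),np.linalg.norm(q[0]-q[1]),np.arctan((q[0]-q[1])[1]/(q[0]-q[1])[0]))
m=q.mean(0);plan([m[0],m[1],.086],np.arctan((q[0]-q[1])[1]/(q[0]-q[1])[0])+np.pi/2)
```

```text
[[0.4728 0.2483 0.119 ]
 [0.4367 0.2566 0.119 ]] [0.4548 0.2525 0.119 ] 0.0370525201890043 -0.22661235641928068
pos [0.4559 0.2468 0.2408] xdir yaw -1.793 ydir [ 0.  0. -1.] F [ 0.1  0.1 -0.3] w 64.9 t 9.45
tool delta [-0.0052  0.1548 -0.0023] turn about tool y 0.004688685768702072
```

>>> arm_command:
  deltas:
    - [-0.005,0.035,-0.002,0]
    - [0,0.045,0,0]
    - [0,0.04,0,0]
    - [0,0.025,0,0]
    - [0,0.01,0,0]
    - [0,0,0,0]
    - [0,0,0,0]

```text
time: 10.32
tool_pos: [0.4561, 0.2529, 0.0873]
tcp_rot: [-1.093, 1.37, -1.371]
wrist_force: [-0.6, -0.3, -0.5]
width: 0.761
```

>>> arm_command:
  deltas:
    - [0,0,0,0]
    - [0,0,0,0]
    - [0,0,0,0]
    - [0,0,0,0]
    - [0,0,0,0]
    - [0,0,0,0]
  fingers: 0.0
  newtons: 60

```text
time: 11.08
tool_pos: [0.4552, 0.2525, 0.0859]
tcp_rot: [-1.095, 1.371, -1.371]
wrist_force: [1.1, -1.1, -0.6]
width: 0.393
```

Run:
```python
from h import *
plan([.4548,.2525,.086],-.2266+np.pi/2)
c=wrist();cv2.imwrite("pics/w4.png",c["color"][:,:,::-1])
```

```text
pos [0.4552 0.2525 0.0859] xdir yaw -1.793 ydir [ 0.  0. -1.] F [ 1.1 -1.1 -0.6] w 33.6 t 11.07
tool delta [ 0.     -0.0001 -0.0004] turn about tool y 0.004321925526587833
```

View pics/w4.png

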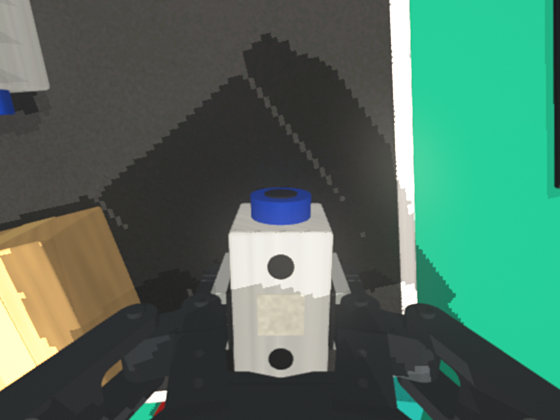

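>>> arm_command:
  deltas:
    - [0,-0.02,0,0]
    - [0,-0.035,0,0]
    - [0,-0.05,0,0]
    - [0,-0.05,0,0]
    - [0,0,0,0]
    - [0.03,0,0.0104,0]
    - [0.0438,0,0.0152,0]
    - [0.0438,0,0.0152,0]
    - [0.0438,0,0.0152,0]
    - [0.0438,0,0.0152,0]
    - [0.0438,0,0.0152,0]
    - [0.0438,0,0.0152,0]
    - [0.0438,0,0.0152,0]
    - [0.0438,0,0.0152,0]
    - [0.0438,0,0.0152,0]
    - [0.0438,0,0.0152,0]
    - [0.0438,0,0.0152,0]
    - [0,0,0,-0.1265]
    - [0,0,0,-0.1265]
    - [0,0,0,0]

```text
time: 13.62
tool_pos: [0.514, -0.2854, 0.2382]
tcp_rot: [-1.224, 1.192, -1.184]
wrist_force: [0.6, 1.0, -0.6]
width: 0.389
```

>>> arm_command:
  deltas:
    - [0,0,0,0]
    - [0,0,0,0]

```text
time: 13.88
tool_pos: [0.5152, -0.2856, 0.2403]
tcp_rot: [-1.223, 1.188, -1.186]
wrist_force: [0.6, -0.9, -1.8]
width: 0.393
```

Run:
```python
from h import *
import pickle
plan([.5152,-.2865,.0],.03+np.pi/2)
c=wrist();cv2.imwrite("pics/w5.png",c["color"][:,:,::-1]);pickle.dump(c,open("w5.pkl","wb"))
t=read_camera("top");s=read_camera("side");pickle.dump((t,s),open("ts5.pkl","wb"))
cv2.imwrite("pics/t5.png",cv2.resize(t["color"][130:290,70:330,::-1],None,fx=3,fy=3,interpolation=2));cv2.imwrite("pics/s5.png",s["color"][:,:,::-1])
cv2.imwrite("pics/s5b.png",cv2.resize(s["color"][255:395,205:345,::-1],None,fx=4.2,fy=4.2,interpolation=2))
```

```text
pos [ 0.5152 -0.2856  0.2403] xdir yaw -1.541 ydir [-0.001  0.    -1.   ] F [ 0.6 -0.9 -1.8] w 33.5 t 13.88
tool delta [1.000e-03 2.403e-01 2.000e-04] turn about tool y 2.900686982343359e-05
```

View pics/w5.png

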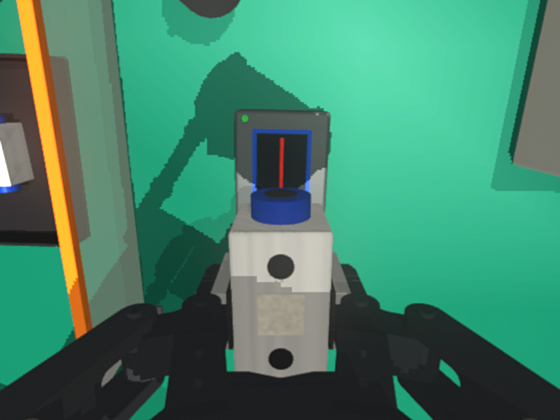

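View pics/t5.png

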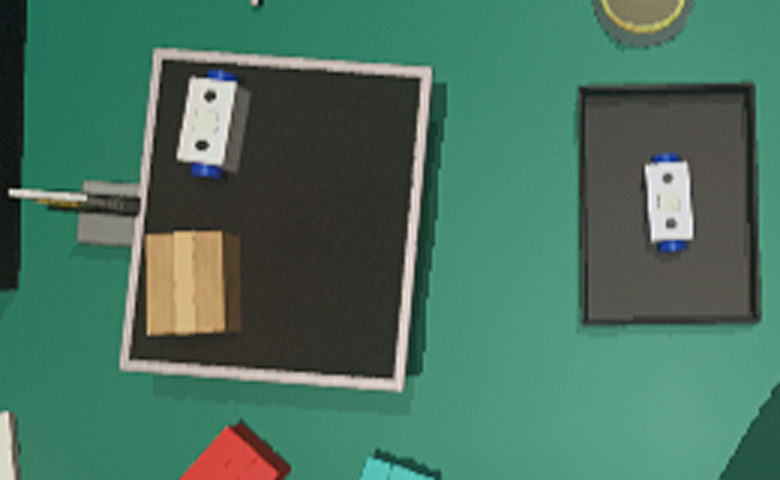

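View pics/s5.png

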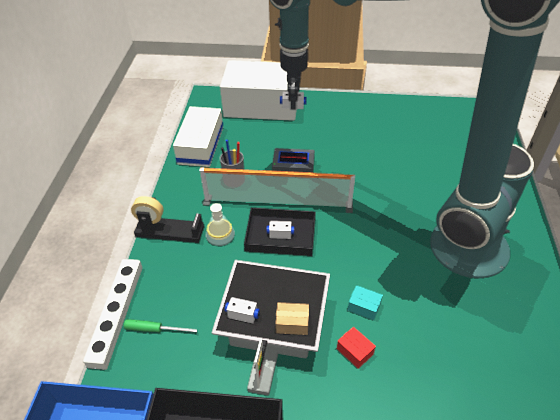

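View pics/s5b.png

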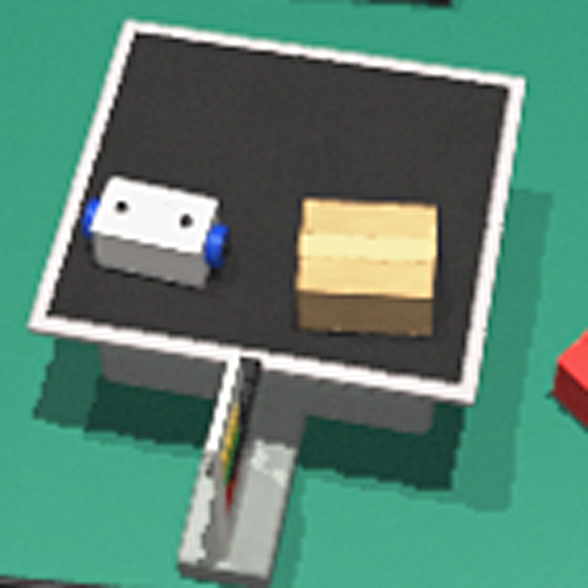

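Run:
```python
from h import *
import pickle
T,S=pickle.load(open("ts5.pkl","rb"));c=pickle.load(open("w5.pkl","rb"))
tc=(np.array([[155,50],[432,68],[402,390],[121,368]])+.5)/3-.5+[70,130]
sc=(np.array([[32,328],[128,22],[524,80],[473,402]])+.5)/4.2-.5+[205,255]
P=np.array([tri(T,a,S,b)[0] for a,b in zip(tc,sc)]);print(P.round(4),P.mean(0).round(4),[np.linalg.norm(P[i]-P[i-1]).round(4) for i in range(4)])
im=c["color"];hsv=cv2.cvtColor(im,cv2.COLOR_RGB2HSV);m=cv2.inRange(hsv,(105,120,60),(130,255,255))
m[185:]=0;ys,xs=np.nonzero(m);print(xs.min(),xs.max(),ys.min(),ys.max())
for u in ((253,129),(311,129.5),(236,110),(329,112)): print(u,plane(c,u,.045).round(4))
# reader outline, top cam (first-look picture) & glass from side cam
im=cv2.imread("pics/side0.png")[:,:,::-1].copy();hsv=cv2.cvtColor(im,cv2.COLOR_RGB2HSV)
m=cv2.inRange(hsv,(105,100,50),(130,255,255));m[:145]=0;m[175:]=0;m[:,:265]=0;m[:,320:]=0
pts=np.argwhere(m)[:,::-1].astype(np.float32);r=cv2.minAreaRect(pts);print("side",cv2.boxPoints(r).round(1).tolist())
h=cv2.convexHull(pts)[:,0];q=cv2.approxPolyDP(h,3,True)[:,0];print("quad",q.tolist(),[plane(S,u,.045).round(4).tolist() for u in q])
```

```text
[[0.6433 0.3861 0.0958]
 [0.625  0.1778 0.0962]
 [0.3874 0.2002 0.097 ]
 [0.4065 0.4074 0.0949]] [0.5155 0.2929 0.0959] [np.float64(0.2378), np.float64(0.2091), np.float64(0.2387), np.float64(0.208)]
0 311 115 184
(253, 129) [ 0.5622 -0.2577  0.045 ]
(311, 129.5) [ 0.5633 -0.312   0.045 ]
(236, 110) [ 0.5789 -0.2419  0.045 ]
(329, 112) [ 0.5796 -0.3278  0.045 ]
side [[278.0, 163.0], [278.0, 151.0], [309.0, 151.0], [309.0, 163.0]]
quad [[309.0, 153.0], [308.0, 163.0], [278.0, 162.0], [279.0, 151.0]] [[0.4684, -0.3079, 0.045], [0.4686, -0.2598, 0.045], [0.5628, -0.2567, 0.045], [0.5651, -0.3099, 0.045]]
```

>>> arm_command:
  deltas:
    - [0,0.03,0,0]
    - [0,0.04,0,0]
    - [0,0.04,0,0]
    - [0,0.025,0,0]
    - [0,0.015,0,0]
    - [0,0,0,0]
    - [0,0,0,0]

```text
time: 14.9
tool_pos: [0.5164, -0.2866, 0.0923]
tcp_rot: [-1.223, 1.184, -1.188]
wrist_force: [-0.4, -1.1, -1.2]
width: 0.388
```

Run:
```python
from h import *
import pickle
plan([.515,-.286,.062],.025+np.pi/2)
S=read_camera("side");pickle.dump(S,open("s6.pkl","wb"))
cv2.imwrite("pics/s6.png",cv2.resize(S["color"][120:190,250:340,::-1],None,fx=8,fy=8,interpolation=2))
T=read_camera("top");cv2.imwrite("pics/t6.png",cv2.resize(T["color"][150:250,370:470,::-1],None,fx=6,fy=6,interpolation=2))
```

```text
pos [ 0.5164 -0.2866  0.0923] xdir yaw -1.54 ydir [ 0.002 -0.001 -1.   ] F [-0.4 -1.1 -1.2] w 33.1 t 14.9
tool delta [-0.0007  0.0303 -0.0015] turn about tool y 0.005765849997372285
```

View pics/s6.png

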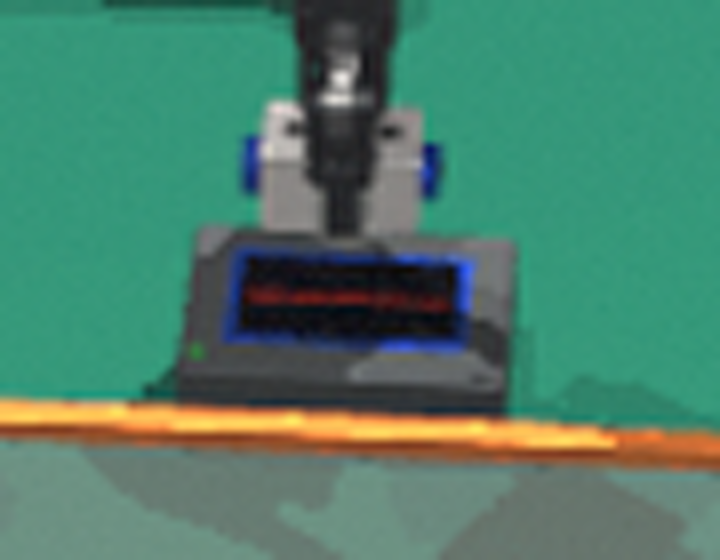

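View pics/t6.png

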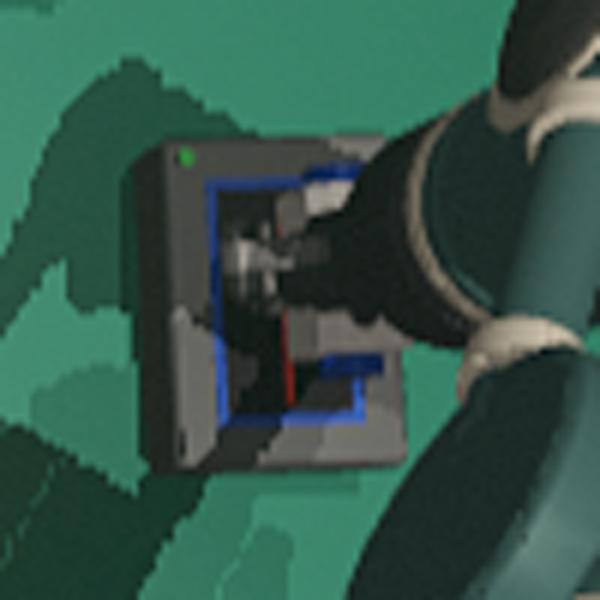

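Run:
```python
from h import *
import pickle
S=pickle.load(open("s6.pkl","rb"))
for n,u in (("botL",(260,228)),("botR",(418,232)),("topL",(262,158)),("topR",(422,163)),("colL",(250,167)),("colR",(431,170))):
    u=(np.array(u)+.5)/8-.5+[250,120];o,d=ray(S,u);yy=-.2696 if 'col' not in n else -.2866
    print(n,(o+d*(yy-o[1])/d[1]).round(4))
```

```text
botL [ 0.5506 -0.2696  0.0916]
botR [ 0.4895 -0.2696  0.0938]
topL [ 0.5494 -0.2696  0.126 ]
topR [ 0.4885 -0.2696  0.1276]
colL [ 0.5559 -0.2866  0.1075]
colR [ 0.4859 -0.2866  0.1106]
```

>>> arm_command:
  deltas:
    - [-0.0005,0.01,-0.003,0]
    - [0,0.01,0,0]
    - [0,0.008,0,0]
    - [0,0.003,0,0]
    - [0,0,0,0]
    - [0,0,0,0]
    - [0,0,0,0]
    - [0,0,0,0]

```text
time: 16.0
tool_pos: [0.5126, -0.2857, 0.0602]
tcp_rot: [-1.223, 1.186, -1.187]
wrist_force: [0.3, -0.8, -1.9]
width: 0.39
```

Run:
```python
from h import *
import pickle
plan([.5135,-.286,.061],.025+np.pi/2)
S=read_camera("side");pickle.dump(S,open("s7.pkl","wb"))
cv2.imwrite("pics/s7.png",cv2.resize(S["color"][120:190,250:340,::-1],None,fx=8,fy=8,interpolation=2))
cv2.imwrite("pics/s7b.png",S["color"][:,:,::-1])
c=wrist();cv2.imwrite("pics/w7.png",c["color"][:,:,::-1])
T=read_camera("top");cv2.imwrite("pics/t7.png",cv2.resize(T["color"][150:250,370:470,::-1],None,fx=6,fy=6,interpolation=2))
```

```text
pos [ 0.5126 -0.2857  0.0602] xdir yaw -1.54 ydir [ 0. -0. -1.] F [ 0.3 -0.8 -1.9] w 33.3 t 16.0
tool delta [ 0.0003 -0.0008  0.0009] turn about tool y 0.005788352451452816
```

View pics/s7.png

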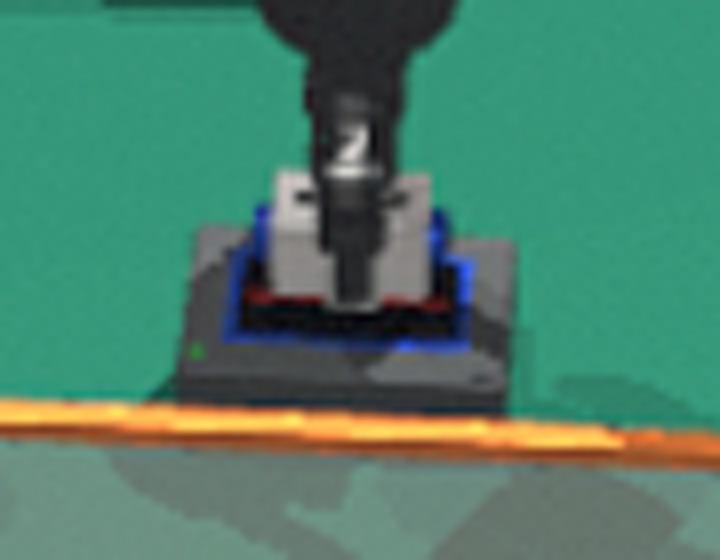

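View pics/w7.png

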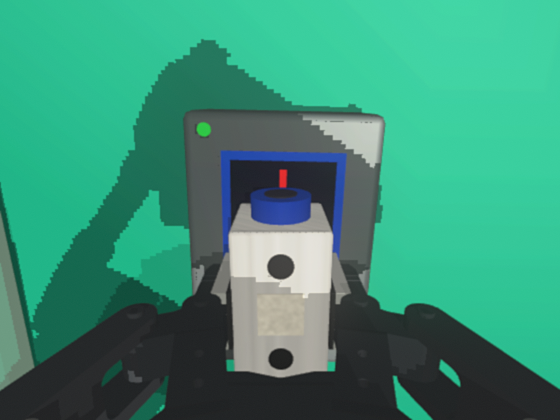

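View pics/s7b.png

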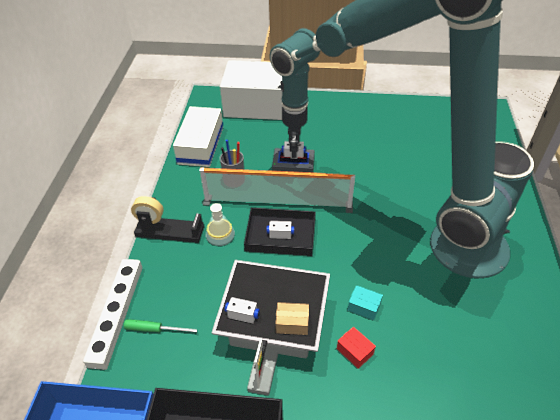

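View pics/t7.png

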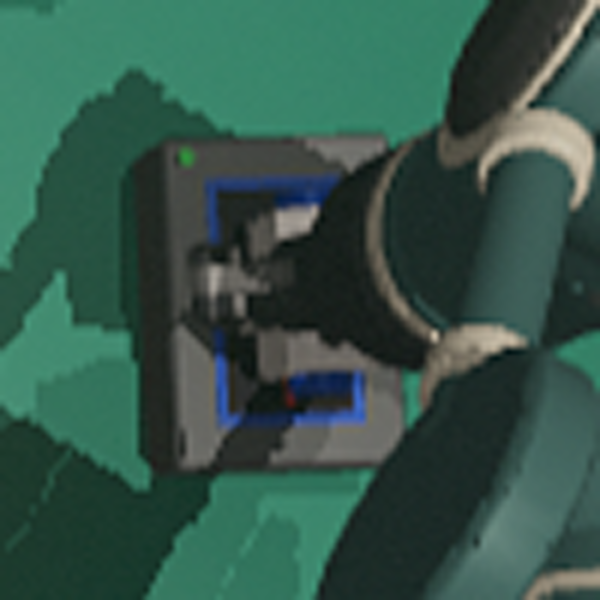

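Run:
```python
from h import *
S=read_camera("side")
for u in ((270,295),(430,301)):
    u=(np.array(u)+.5)/8-.5+[250,120];o,d=ray(S,u);print((o+d*(-.2687-o[1])/d[1]).round(4))
s=sensors.read_state();print(s["tool_pos"],s["width"],abs(s["joint_vel"]).max())
print(job.finish_job())
```

```text
[ 0.547  -0.2687  0.0587]
[ 0.4842 -0.2687  0.0601]
[ 0.51241205 -0.28564466  0.05992917] 0.392627812656641 0.0011050456165835778
the job is handed in; nothing more can be done
None
```

I took two blocks off the scale: one went into the black tray, and the other is held over the reader's glass. The job was handed in at about 16 s of the 64 s allowed; it reports no verdict.

- **Pan:** two-view measurement of its corners puts the upper face at 0.096 m, so the pan sits at about 0.019, inside the 0.013–0.027 band. One block and the cardboard carton remain on it. It started at about 0.042, so two blocks had to come off.
- **Returned block:** released near the middle of the tray, and later pictures show it lying there.
- **Held block:** its underside is at about 0.059–0.060 m, roughly 15 mm above the glass. It is centred on the glass to within a few millimetres and aligned to about 0.01 rad. The arm was still and the fingers were closed on it at 33.5 mm.
- **Reader, partition, bottle and pen cup:** I saw no sign of contact with any of them. The wrist force stayed under about 3 N in every reading.

One disagreement: with the arm above the reader, the side camera put the block about 3–4 mm further along x than the tool position did. I moved it back 3 mm. The final side and wrist pictures then showed the block centred in the blue frame to within about 1.5 mm.

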